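Put four mixed-up reagent bottles back into their own spill dishes

ROBOT

A 6-joint arm with a two-finger parallel gripper is mounted at the origin on a cart in front of the work surface, level with it; the furniture and walls round the work are solid. World frame = base frame: x ahead of the robot, y to its left, z up, the work surface at z = 0. Lengths are in mm, angles in rad, forces in N, time in s.
With the tool pointing down it reaches from about 350 to 800 mm from the base axis. Payload 7.3 kg.
Tool frame: the origin (TCP) lies at the very end of the fingers, on their centre line; the grasp point (between the pads) lies 19 mm behind it; x points along the fingers, y is the direction in which the jaws open and shut, and the axes are right-handed (so a half turn about x gives the same grasp; the last joint's range is limited). The gripper opens to 85 mm and grips with 20 to 120 N. Pads are 22 mm wide; open, the fingers measure 114 mm over their backs; the gripper's body (76 mm by 85 mm) begins 54 mm behind the grasp point. The pads swing forward as they close: fully open they stand 13 mm farther back than shut.
Start: joints at [-1.465, 0.342, 1.524, -0, 1.275, -0.146], TCP at [130.824, -508.458, 231.322] pointing down, gripper open.
Joint ranges: [-2.53, 2.53], [-0.77, 2.02], [0.04, 2.7], [-1, 4.14], [0.28, 2.66], [-3.11, 3.11]. Speed limits (rad/s): [2.57, 2.57, 3.14, 3.14, 3.14, 3.14].

INTERFACE

Orientations are given as a unit quaternion [x, y, z, w].
In Python, from workcell import r gives the robot as it stands.
- The arm moves only by the tool play_rows, never from a script. Its arguments are lists of equal length, an entry for each row: "travel": the shift along the world's x, y, z in cm, a list of three; "dr": the turn, a rotation vector about the world's x, y, z in rad, a list of three; "hand": the finger opening in cm, from 0 to 8.54. A call has 1 to 5 rows; each row is the pose to reach, as a shift and turn from the pose commanded when the call began; what a row does not reach only later rows make up. A row lasts 1/8 s, in which the tool goes at most 62.5 mm and 10.7 degrees, less where a joint would pass 70% of its speed; a pose out of reach is approached as far as the arm can. A call with a gripper value outside its range is refused whole. The fingers move at their own pace and stop on an object; "newtons" is the grip in N (left out, the last holds). Time passes only in rows, so rows that repeat a pose let the fingers close. It gives the time, the measured TCP pose, the force and the opening at its end, in the units of the state.
- r.sense(): the state, without advancing time (a new reading comes with each control period).
- r.capture(name): name is "scene" or "top" or "wrist"; returns a dict with "image" (420x560x3 uint8, blue, green, red), "depth" (420x560 float32, mm along the optical axis (not along the pixel's ray), 0 where there is no reading), "K" (3x3 intrinsics, pixels), "extrinsics" (4x4, takes a point from world to camera coordinates). Camera axes: x right, y down, z forward; pixel columns grow to the right and rows downward; lengths in mm; the calibration is good to about 2 mm. A picture is of the moment at which its call begins.
- r.sign_off(): hands the job in, once; it reports no verdict.
The state is a dict: "t": time; "joint_positions": joint angles; "joint_velocities": joint speeds; "effort": joint torques, N m; "position": TCP position; "tcp_rot": TCP orientation; "contact_force": force on the tool from outside, world axes, zero at the start; "torque": the same for the moment, N m; "grip_width": finger opening in mm.
Only numpy, scipy, OpenCV 4.12 (cv2) and the standard library are available. Lean on these libraries where they do the work, as an engineer would, in place of code of your own. Each camera call takes 0.05 s, during which the arm holds its last target. There are 200 camera calls.

TASK

The four reagent bottles have been put back in each other's spill dishes: swap them round so that each bottle stands upright and flat in the dish of the same colour as its cap, one bottle to a dish. The empty grey dish may serve as a parking place on the way. Do not let a bottle tip over, and leave the conical flask standing where it is.

Things in the scene. Friction and masses are not known exactly. Their poses are not given: they have to be found in the camera images.
- bottle_red: small white plastic reagent bottle with a red screw cap and a red stripe above its label; loose, about 0.12 kg (0.08 to 0.17). Round: body 49 mm in diameter up to 58 mm, sloping shoulder to a 26 mm neck at 74 mm, cap 32 mm in diameter from 82 to 112 mm (the top), with a 34 mm collar just below it at 78 to 82 mm. Origin at the centre of the underside, z up. Can be gripped from above by the cap.
- bottle_blue: small white plastic reagent bottle with a blue screw cap and a blue stripe above its label; loose, about 0.12 kg (0.08 to 0.17). Round: body 49 mm in diameter up to 58 mm, sloping shoulder to a 26 mm neck at 74 mm, cap 32 mm in diameter from 82 to 112 mm (the top), with a 34 mm collar just below it at 78 to 82 mm. Origin at the centre of the underside, z up. Can be gripped from above by the cap.
- bottle_yellow: small white plastic reagent bottle with a yellow screw cap and a yellow stripe above its label; loose, about 0.12 kg (0.08 to 0.17). Round: body 49 mm in diameter up to 58 mm, sloping shoulder to a 26 mm neck at 74 mm, cap 32 mm in diameter from 82 to 112 mm (the top), with a 34 mm collar just below it at 78 to 82 mm. Origin at the centre of the underside, z up. Can be gripped from above by the cap.
- bottle_green: small white plastic reagent bottle with a green screw cap and a green stripe above its label; loose, about 0.12 kg (0.08 to 0.17). Round: body 49 mm in diameter up to 58 mm, sloping shoulder to a 26 mm neck at 74 mm, cap 32 mm in diameter from 82 to 112 mm (the top), with a 34 mm collar just below it at 78 to 82 mm. Origin at the centre of the underside, z up. Can be gripped from above by the cap.
- dish_red: shallow round red plastic dish, fixed to the worktop, 90 mm across and 11 mm high, open on top; flat floor 4 mm above the worktop, 74 mm in diameter, inside a thin rim that leans outward. Origin at the centre of the underside, z up. The red-capped bottle belongs in it; at the start another bottle stands in it.
- dish_blue: shallow round blue plastic dish, fixed to the worktop, 90 mm across and 11 mm high, open on top; flat floor 4 mm above the worktop, 74 mm in diameter, inside a thin rim that leans outward. Origin at the centre of the underside, z up. The blue-capped bottle belongs in it; at the start another bottle stands in it.
- dish_yellow: shallow round yellow plastic dish, fixed to the worktop, 90 mm across and 11 mm high, open on top; flat floor 4 mm above the worktop, 74 mm in diameter, inside a thin rim that leans outward. Origin at the centre of the underside, z up. The yellow-capped bottle belongs in it; at the start another bottle stands in it.
- dish_green: shallow round green plastic dish, fixed to the worktop, 90 mm across and 11 mm high, open on top; flat floor 4 mm above the worktop, 74 mm in diameter, inside a thin rim that leans outward. Origin at the centre of the underside, z up. The green-capped bottle belongs in it; at the start another bottle stands in it.
- dish_grey: shallow round grey plastic dish, fixed to the worktop, 90 mm across and 11 mm high, open on top; flat floor 4 mm above the worktop, 74 mm in diameter, inside a thin rim that leans outward. Origin at the centre of the underside, z up. No bottle belongs in it; empty at the start, a spare place.
- flask: clear conical glass flask with a whitish bottom, 92 mm across, 124 mm high, loose, standing on the worktop among the dishes; a bystander that stays where it is. Origin at the centre of the underside, z up.
There are look-alikes about, which are no part of the job. Of the things shaped like the dish_blue, the blue one is meant. Several things look just like the dish_yellow: the one meant starts farthest to the robot's left.

How it is judged (in metres and radians):
At the end, for the whole second after the job is handed in: Each bottle stands released and at rest in the dish of its cap colour: centre within 14 mm of the dish centre, underside on the dish floor (1 to 7 mm above the dish underside), tilt below 0.1 rad; the flask is within 20 mm of where it stood (horizontal distance between bottle_red and dish_red below 0.014 m and z of bottle_red in the frame of dish_red between 0.001 and 0.007 m and angle between each of bottle_red, bottle_blue, bottle_yellow, bottle_green's own z axis and vertical below 0.1 rad and linear speed of each of bottle_red, bottle_blue, bottle_yellow, bottle_green below 0.02 m/s and horizontal distance between bottle_blue and dish_blue below 0.014 m and z of bottle_blue in the frame of dish_blue between 0.001 and 0.007 m and horizontal distance between bottle_yellow and dish_yellow below 0.014 m and z of bottle_yellow in the frame of dish_yellow between 0.001 and 0.007 m and horizontal distance between bottle_green and dish_green below 0.014 m and z of bottle_green in the frame of dish_green between 0.001 and 0.007 m and distance of flask from where it was at the start of the episode below 0.02 m); the robot touches nothing.
It fails at once if a bottle is tipped over (more than 0.6 rad) (angle between any of bottle_red, bottle_blue, bottle_yellow, bottle_green's own z axis and vertical above 0.6 rad).
It fails at once if the conical flask is pushed away or knocked over (distance of flask from where it was at the start of the episode above 0.02 m or angle between flask's own z axis and vertical above 0.3 rad).
It also fails if it takes over 128 s, if anything falls off the work surface, if the arm or the gripper's body presses on something with over 40 N, if the wrist force passes 120 N, or if a joint passes its speed limit or range.

## Working session

There is one attempt and no reset: what is moved stays moved. The work goes in short steps, Python scripts to look and compute and a tool call to move; the robot and the scene stay as the last step left them, time stands still between calls to the robot, and variables do not carry over. Pictures are saved under pics/ and viewed, about 12 in all and at most 16, crops included, and the job is handed in when it is done.

Besides the shell and the picture viewer there is one more tool, called after "Request:" by a JSON object that holds its "method" and its "body". play_rows: Moves the arm, as the interface text tells. Its arguments: {"type":"object","properties":{"travel":{"type":"array"},"dr":{"type":"array"},"hand":{"type":"array"},"newtons":{"type":"number"}},"required":["travel","dr","hand"]}

```bash
mkdir -p pics; ls; python3 - <<'E'
from workcell import r
import cv2,numpy as np,pickle
s=r.sense();print(s)
d={n:r.capture(n) for n in("scene","top")}
pickle.dump(d,open('c0.pkl','wb'))
for n in d: cv2.imwrite(f'pics/{n}0.png',d[n]['image']);print(n,d[n]['K'],d[n]['extrinsics'])
E
```

```text
pics
{'t': 0.0, 'joint_positions': array([-1.46497062e+00,  3.42695113e-01,  1.52503312e+00, -6.13306774e-06,
        1.27539123e+00, -1.45973592e-01]), 'joint_velocities': array([ 2.17344733e-04, -2.04357233e-04,  1.16114604e-03,  1.67029702e-03,
        4.29297698e-04,  3.33592761e-05]), 'effort': array([ 1.24015856e-03, -4.33673036e+01, -2.46011388e+01,  1.34037750e-04,
        7.83215859e-03,  2.06674411e-07]), 'position': array([ 130.79194493, -508.02767138,  230.63466735]), 'tcp_rot': array([ 0.70151858,  0.08932984, -0.70150106,  0.08825036]), 'contact_force': array([0.39582985, 0.72368207, 0.01323624]), 'torque': array([-0.01264458,  0.03664705,  0.01515953]), 'grip_width': 85.30151901902344}
scene [[537.92813411   0.         275.57217853]
 [  0.         537.92813411 208.88095191]
 [  0.           0.           1.        ]] [[-8.10856182e-01 -5.85221374e-01  5.30991537e-03  4.87453696e+02]
 [-4.57857633e-01  6.28683360e-01 -6.28588594e-01  3.16143291e+02]
 [ 3.64525225e-01 -5.12126133e-01 -7.77719862e-01  1.07619153e+03]
 [ 0.00000000e+00  0.00000000e+00  0.00000000e+00  1.00000000e+00]]
top [[400.64371356   0.         279.3482829 ]
 [  0.         400.64371356 209.0467784 ]
 [  0.           0.           1.        ]] [[ 1.31959385e-02 -9.99860584e-01 -1.02313420e-02 -4.84142714e+01]
 [-9.93114843e-01 -1.19144099e-02 -1.16537356e-01  5.90941892e+02]
 [ 1.16399208e-01  1.16987174e-02 -9.93133609e-01  9.01955732e+02]
 [ 0.00000000e+00  0.00000000e+00  0.00000000e+00  1.00000000e+00]]
```

View pics/scene0.png

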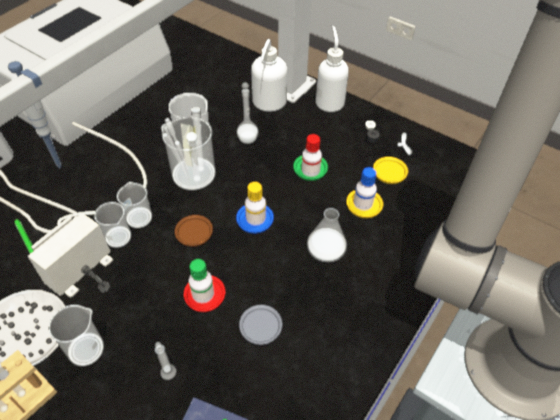

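View pics/top0.png

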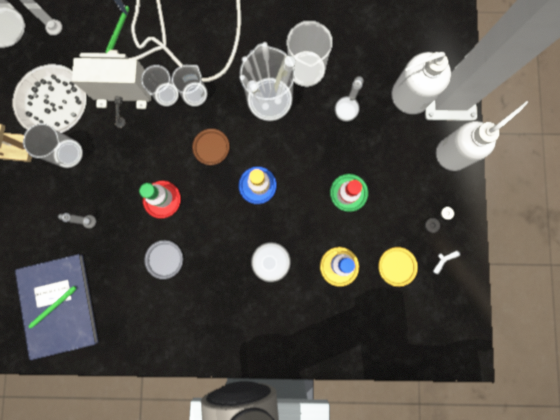

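The bottles are a pair of swaps: green cap in red dish (160,199) with red cap in green dish (349,192), and yellow cap in blue dish (258,185) with blue cap in yellow dish (340,267). There are two yellow dishes, at (340,267) and (398,267) in the top view. Image left is the robot's left (+y), so (340,267) is the one meant. The red-brown dish at (211,147) is a look-alike.

```bash
cat > h.py <<'E'
import numpy as np,cv2
def rays(c,uv):
    R=c['extrinsics'][:3,:3];t=c['extrinsics'][:3,3]
    d=np.c_[np.asarray(uv,float),np.ones(len(uv))]@np.linalg.inv(c['K']).T@R
    return -R.T@t,d
def plane(c,uv,z):
    o,d=rays(c,uv);return (o+d*((z-o[2])/d[:,2])[:,None])
def depthpts(c,uv):
    o,d=rays(c,uv);z=c['depth'][uv[:,1],uv[:,0]];return (o+d*z[:,None])[z>0]
H={'red':[(0,6),(174,180)],'yellow':[(20,34)],'green':[(45,85)],'blue':[(100,128)],'grey':None}
def comps(c,col,amin=25):
    h=cv2.cvtColor(c['image'],cv2.COLOR_BGR2HSV)
    if col=='grey': m=(h[...,1]<70)&(h[...,2]>90)
    else: m=np.any([(h[...,0]>=a)&(h[...,0]<=b) for a,b in H[col]],0)&(h[...,1]>140)&(h[...,2]>70)
    n,l,s,ce=cv2.connectedComponentsWithStats(m.astype(np.uint8))
    return [np.argwhere(l==i)[:,::-1] for i in range(1,n) if s[i,4]>=amin]
E
python3 - <<'E'
from h import *;import pickle
d=pickle.load(open('c0.pkl','rb'))
for n in d:
  c=d[n]
  for col in H:
    for uv in comps(c,col,150 if col=='grey' else 25):
      p=plane(c,uv,11);(x,y),R=cv2.minEnclosingCircle(p[:,:2].astype(np.float32))
      q=depthpts(c,uv);zt=np.percentile(q[:,2],95) if len(q) else -1
      if not(200<x<900 and abs(y)<500 and R<80):continue
      s=f'{n} {col} px{uv.mean(0).round()} n{len(uv)} disc@11 {x:.0f} {y:.0f} R{R:.1f} ztop{zt:.0f}'
      if zt>60: t=q[q[:,2]>112]; s+=f' cap {t.mean(0).round(1)} n{len(t)} ext{np.ptp(t,0).round()}'
      print(s)
im=d['top']['image'][120:300,120:440];cv2.imwrite('pics/crop.png',cv2.resize(im,None,fx=2.5,fy=2.5,interpolation=2))
E
```

```text
scene red px[313. 142.] n244 disc@11 685 -283 R36.0 ztop118 cap [ 633.8 -200.2  115.7] n97 ext[29. 34.  9.]
scene red px[206. 297.] n718 disc@11 615 245 R47.6 ztop12
scene yellow px[391. 169.] n788 disc@11 462 -319 R50.7 ztop11
scene yellow px[254. 190.] n276 disc@11 705 -53 R32.6 ztop117 cap [654.6   9.5 115.4] n114 ext[28. 31.  7.]
scene yellow px[365. 206.] n515 disc@11 462 -181 R49.1 ztop12
scene green px[309. 169.] n322 disc@11 637 -203 R47.8 ztop13
scene green px[198. 268.] n289 disc@11 667 206 R28.2 ztop117 cap [620.6 244.9 115.2] n153 ext[30. 31.  8.]
scene blue px[368. 176.] n235 disc@11 499 -266 R34.3 ztop117 cap [ 467.9 -183.6  115.3] n100 ext[29. 31.  8.]
scene blue px[254. 221.] n519 disc@11 653 16 R48.0 ztop12
scene grey px[404. 144.] n152 disc@11 474 -432 R42.7 ztop13<stdin>:11: RuntimeWarning: Mean of empty slice.
  ret = um.true_divide(
Traceback (most recent call last):
ValueError: zero-size array to reduction operation maximum which has no identity
```

```bash
python3 - <<'E'
from h import *;import pickle
d=pickle.load(open('c0.pkl','rb'))
h=cv2.cvtColor(d['top']['image'],cv2.COLOR_BGR2HSV);print(h[260,164],h[260,270],h[225,164])
for n in d:
  c=d[n]
  for col in H:
    for uv in comps(c,col,400 if col=='grey' else 25):
      p=plane(c,uv,11);(x,y),R=cv2.minEnclosingCircle(p[:,:2].astype(np.float32))
      hull=cv2.convexHull(p[:,:2].astype(np.float32));e=cv2.fitEllipse(hull) if len(hull)>5 else 0
      q=depthpts(c,uv);zt=np.percentile(q[:,2],95) if len(q) else -1
      if not(200<x<900 and abs(y)<500 and R<80):continue
      s=f'{n} {col} px{uv.mean(0).round()} n{len(uv)} ztop{zt:.0f}'
      if zt>60:
        p=plane(c,uv,116)[:,:2];t=q[(q[:,2]>111)];s+=f' cap {t.mean(0).round(1) if len(t) else 0} n{len(t)}'
      else: s+=f' disc {x:.0f} {y:.0f} R{R:.1f} ell {np.round(e[0],1)} {np.round(e[1],0)}'
      print(s)
im=d['top']['image'][120:300,120:440];cv2.imwrite('pics/crop.png',cv2.resize(im,None,fx=2.5,fy=2.5,interpolation=2))
E
```

```text
[120   8 204] [102   5 238] [18 35 36]
scene red px[313. 142.] n244 ztop118 cap [ 633.2 -200.3  115.6] n101
scene red px[206. 297.] n718 ztop12 disc 615 245 R47.6 ell [615.9 244.4] [92. 95.]
scene yellow px[391. 169.] n788 ztop11 disc 462 -319 R50.7 ell [ 463.6 -318.4] [ 93. 101.]
scene yellow px[254. 190.] n276 ztop117 cap [654.5   9.8 115.1] n123
scene yellow px[365. 206.] n515 ztop12 disc 462 -181 R49.1 ell [ 461.7 -181.4] [93. 98.]
scene green px[309. 169.] n322 ztop13 disc 637 -203 R47.8 ell [ 637.6 -204.4] [91. 96.]
scene green px[198. 268.] n289 ztop117 cap [620.5 245.1 115. ] n163
scene blue px[368. 176.] n235 ztop117 cap [ 467.5 -183.3  115.1] n104
scene blue px[254. 221.] n519 ztop12 disc 653 16 R48.0 ell [653.1  14.8] [91. 97.]
scene grey px[364. 195.] n423 ztop74 cap 0 n0
scene grey px[255. 211.] n406 ztop74 cap 0 n0
scene grey px[327. 238.] n1454 ztop117 cap [470.4 -21.8 118.8] n115
scene grey px[202. 288.] n482 ztop75 cap 0 n0
scene grey px[260. 324.] n1364 ztop12 disc 473 232 R45.8 ell [472.7 232.5] [89. 91.]
scene grey px[208. 412.] n689 ztop21 disc 426 437 R58.5 ell 
[... 311 characters left out ...]
3.2] [93. 93.]
top yellow px[399. 266.] n561 ztop14 disc 463 -320 R47.4 ell [ 462.6 -320.2] [93. 94.]
top green px[347. 192.] n273 ztop14 disc 636 -206 R43.8 ell [ 636.9 -206.3] [83. 87.]
top green px[154. 193.] n34 ztop117 cap [614.4 231.5 114.3] n12
top green px[ 56. 304.] n71 ztop35 disc 361 484 R60.0 ell [361.5 483.3] [  7. 125.]
top blue px[256. 187.] n656 ztop14 disc 653 14 R46.9 ell [652.7  13.8] [92. 93.]
top blue px[346. 265.] n160 ztop119 cap [ 465.6 -183.8  116.8] n148
top grey px[349. 103.] n658 ztop186 cap [ 834.7 -198.8  161.7] n161
top grey px[163. 259.] n1177 ztop13 disc 472 232 R45.8 ell [471.6 232.6] [90. 91.]
top grey px[270. 262.] n1227 ztop111 cap [465.9 -21.3 124.2] n61
```

View pics/crop.png

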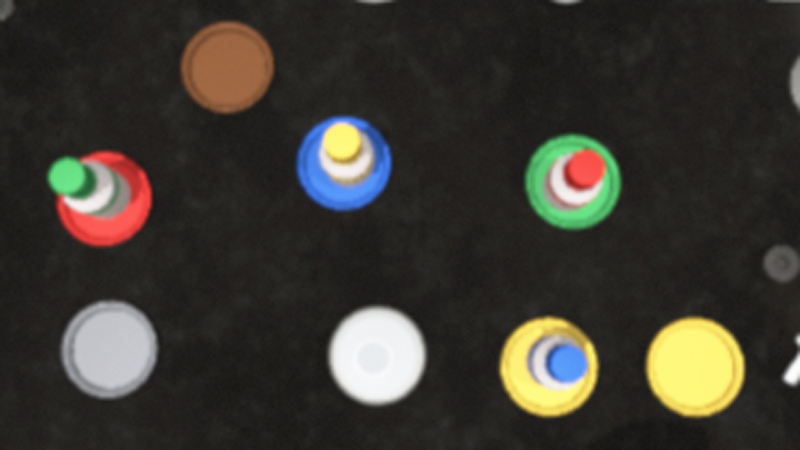

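```bash
cat >> h.py <<'E'
D={'red':(615.5,244),'blue':(653,14.2),'yellow':(461,-182.5),'green':(637,-205.5),'grey':(472,232.5)}
def caps(c,P=D,zlo=109,zhi=122,r=45):
    h,w=c['depth'].shape;uv=np.stack(np.meshgrid(np.arange(w),np.arange(h)),-1).reshape(-1,2)
    q=depthpts(c,uv);q=q[(q[:,2]>zlo)&(q[:,2]<zhi)];o={}
    for k,(x,y) in P.items():
        t=q[np.hypot(q[:,0]-x,q[:,1]-y)<r]
        if len(t)>20:
            lo,hi=np.percentile(t[:,:2],[3,97],axis=0);o[k]=(t[:,:2].mean(0).round(1),((lo+hi)/2).round(1),(hi-lo).round(),np.median(t[:,2]).round(1),len(t))
    return o
E
python3 - <<'E'
from h import *;import pickle
d=pickle.load(open('c0.pkl','rb'))
for n in d:
  for k,v in caps(d[n],{**D,'flask':(467,-22)}).items():print(n,k,*v)
uv=[u for u in comps(d['top'],'grey',400) if abs(u.mean(0)-[270,262]).max()<6][0]
print(cv2.minEnclosingCircle(plane(d['top'],uv,4)[:,:2].astype(np.float32)))
E
```

```text
scene red [620.2 245.5] [620.1 245.8] [27. 27.] 115.0 173
scene blue [653.7  10.3] [654.1   9.9] [27. 28.] 114.9 135
scene yellow [ 466.8 -183.3] [ 466.6 -184.9] [27. 28.] 115.0 124
scene green [ 633. -200.] [ 633.  -200.3] [27. 26.] 115.3 105
scene flask [470.7 -21.7] [470.3 -21.4] [28. 31.] 116.1 99
top red [618. 243.] [618.2 243.2] [27. 27.] 116.6 176
top blue [651.6   8.3] [652.    8.2] [27. 28.] 116.6 169
top yellow [ 464.  -184.8] [ 464.6 -184.4] [27. 27.] 116.8 180
top green [ 630.6 -201.6] [ 630.4 -201.9] [27. 27.] 116.8 171
((468.67437744140625, -20.936220169067383), 46.841373443603516)
```

Everything fits: the dish radii are about 46 mm, the cap tops read 115–117 mm against 116 expected, and the yellow dish with the blue bottle is the leftmost. I'll start with the blue bottle, parking it in grey.

Request:
{"method": "play_rows", "body": {"travel": [[3,3,0],[6.5,6.5,0],[10,10,0],[13.5,13.3,0],[17,16.5,0]], "dr": [[0,0,0],[0,0,0],[0,0,0],[0,0,0],[0,0,0]], "hand": [7,7,7,7,7], "newtons": 50}}

```text
t: 0.72
position: [301.7, -342.1, 231.1]
tcp_rot: [-0.701, -0.089, 0.702, -0.089]
contact_force: [0.4, -0.5, 0.2]
grip_width: 69.9
```

Request:
{"method": "play_rows", "body": {"travel": [[3.5,3.5,0],[7,7,0],[10.5,10.3,0],[14,13.5,0],[16.4,15.9,0]], "dr": [[0,0,0],[0,0,0],[0,0,0],[0,0,0],[0,0,0]], "hand": [7,7,7,7,7]}}

```text
t: 1.35
position: [465.9, -182.8, 231.0]
tcp_rot: [-0.701, -0.089, 0.702, -0.089]
contact_force: [0.4, -0.4, 0.4]
grip_width: 70.4
```

Request:
{"method": "play_rows", "body": {"travel": [[0,0,0],[0,0,0]], "dr": [[0,0,0],[0,0,0]], "hand": [7,7]}}

```text
t: 1.6
position: [464.3, -184.6, 231.0]
tcp_rot: [-0.701, -0.089, 0.702, -0.089]
contact_force: [-0.1, -0.1, 0.4]
grip_width: 70.3
```

```bash
python3 - <<'E'
from workcell import r
from h import *
c=r.capture('wrist');cv2.imwrite('pics/w1.png',c['image']);print(r.sense()['position'],r.sense()['tcp_rot'])
for k,v in caps(c).items():print(k,*v)
E
```

```text
[ 464.2148827  -184.94615168  231.12951322] [-0.70129423 -0.08858992  0.70177927 -0.08856687]
yellow [ 467.3 -184.2] [ 467.  -184.2] [27. 27.] 116.1 969
green [ 623.  -202.8] [ 623.5 -202.4] [11. 24.] 115.9 578
```

View pics/w1.png

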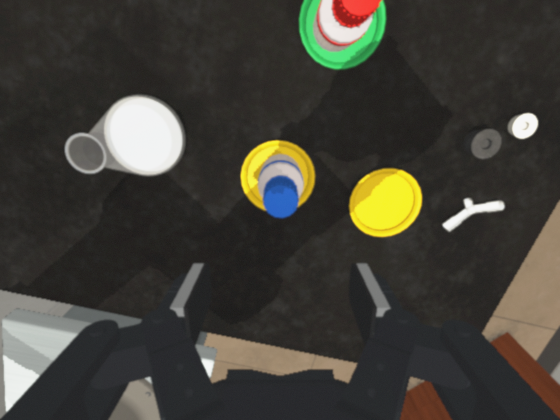

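The wrist view shows the blue cap at (281,197) in the yellow dish at (278,177), centred between the fingers. Wrist depth puts it at (467,-184), which agrees. Descending to grip.

Request:
{"method": "play_rows", "body": {"travel": [[0.1,0,-4],[0.2,0.1,-8],[0.2,0.1,-12],[0.2,0.1,-14.3],[0.2,0.1,-14.3]], "dr": [[0,0,0],[0,0,0],[0,0,0],[0,0,0],[0,0,0]], "hand": [7,7,7,7,7]}}

```text
t: 2.28
position: [465.2, -183.8, 87.0]
tcp_rot: [-0.7, -0.089, 0.703, -0.087]
contact_force: [-0.2, -0.3, -0.1]
grip_width: 70.0
```

Request:
{"method": "play_rows", "body": {"travel": [[0,0,0],[0,0,0],[0,0,0],[0,0,0],[0,0,0]], "dr": [[0,0,0],[0,0,0],[0,0,0],[0,0,0],[0,0,0]], "hand": [2.5,2.5,2.5,2.5,2.5]}}

```text
t: 2.9
position: [467.6, -184.0, 89.7]
tcp_rot: [0.702, 0.088, -0.701, 0.09]
contact_force: [-1.2, 0.7, 7.0]
grip_width: 29.2
```

Request:
{"method": "play_rows", "body": {"travel": [[0,0,0],[0,0,0.5],[0,0,1],[0,0,1.5],[0,0,2]], "dr": [[0,0,0],[0,0,0],[0,0,0],[0,0,0],[0,0,0]], "hand": [2.5,2.5,2.5,2.5,2.5]}}

```text
t: 3.52
position: [466.8, -183.4, 108.7]
tcp_rot: [-0.701, -0.089, 0.702, -0.089]
contact_force: [0.1, -0.1, -1.2]
grip_width: 29.6
```

```bash
python3 - <<'E'
from workcell import r
from h import *
c=r.capture('scene');cv2.imwrite('pics/s1.png',cv2.resize(c['image'][100:300,180:460],None,fx=2.5,fy=2.5));s=r.sense();print(s['position'],s['contact_force'],s['torque'],s['grip_width'])
E
```

```text
[ 467.14888304 -183.59993324  109.24334217] [ 1.09944541  0.28033928 -0.77584842] [-0.07185212 -0.03489018 -0.0440656 ] 29.355317034031522
```

View pics/s1.png

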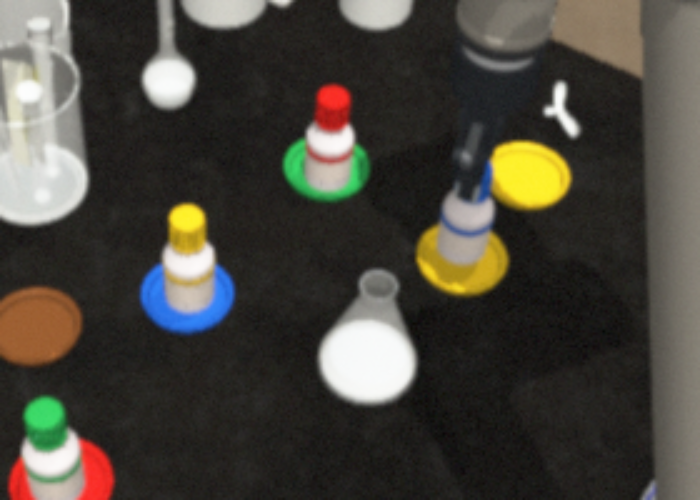

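Held and lifted (opening 29 mm, load about 1 N); the scene shows the bottle hanging upright from the gripper at (465,230). Next I lift it higher and carry it over the flask to grey.

Request:
{"method": "play_rows", "body": {"travel": [[0,0,2],[0,0,5],[0,0,8],[0,0,11],[0,0,13.5]], "dr": [[0,0,0],[0,0,0],[0,0,0],[0,0,0],[0,0,0]], "hand": [2.5,2.5,2.5,2.5,2.5]}}

```text
t: 4.2
position: [466.8, -183.4, 244.6]
tcp_rot: [0.702, 0.089, -0.701, 0.089]
contact_force: [0.6, -0.3, -1.2]
grip_width: 29.1
```

```bash
python3 - <<'E'
from workcell import r
from h import *
s=r.sense();print(s['position'],s['contact_force'],s['torque'],s['grip_width'])
c=r.capture('wrist');cv2.imwrite('pics/w2.png',c['image'])
E
```

```text
[ 466.83896954 -183.4298      244.571551  ] [ 0.55428878 -0.3454848  -1.202696  ] [ 0.00685556 -0.01445361  0.00665578] 29.062507949048687
```

View pics/w2.png

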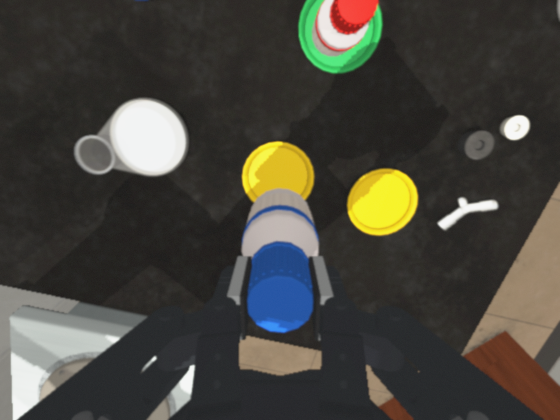

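The wrist view shows the blue cap (281,290) squarely between the pads and the bottle upright. Carrying it to grey.

Request:
{"method": "play_rows", "body": {"travel": [[0,2,0],[0.1,5.5,0],[0.1,9.5,0],[0.2,14,0],[0.2,18.5,0]], "dr": [[0,0,0],[0,0,0],[0,0,0],[0,0,0],[0,0,0]], "hand": [2.5,2.5,2.5,2.5,2.5]}}

```text
t: 4.88
position: [467.6, 3.9, 241.9]
tcp_rot: [-0.701, -0.089, 0.702, -0.088]
contact_force: [1.6, -0.4, -1.7]
grip_width: 29.7
```

Request:
{"method": "play_rows", "body": {"travel": [[0,4.5,0],[0.1,9,0],[0.2,13.5,0],[0.3,17.5,0],[0.3,20.5,0]], "dr": [[0,0,0],[0,0,0],[0,0,0],[0,0,0],[0,0,0]], "hand": [2.5,2.5,2.5,2.5,2.5]}}

```text
t: 5.5
position: [470.1, 208.9, 241.7]
tcp_rot: [-0.7, -0.089, 0.702, -0.089]
contact_force: [0.1, -1.4, -1.8]
grip_width: 29.3
```

Request:
{"method": "play_rows", "body": {"travel": [[0,1.5,0],[0,2.6,0],[0,2.6,-2],[0,2.6,-5],[0,2.6,-8]], "dr": [[0,0,0],[0,0,0],[0,0,0],[0,0,0],[0,0,0]], "hand": [2.5,2.5,2.5,2.5,2.5]}}

```text
t: 6.12
position: [471.8, 231.9, 162.4]
tcp_rot: [0.702, 0.088, -0.702, 0.089]
contact_force: [0.2, -0.5, -0.9]
grip_width: 29.4
```

Request:
{"method": "play_rows", "body": {"travel": [[0,0,-2.5],[0,0,-4.5],[0,0,-5.8],[0,0,-6.5],[0,0,-6.5]], "dr": [[0,0,0],[0,0,0],[0,0,0],[0,0,0],[0,0,0]], "hand": [2.5,2.5,2.5,2.5,2.5]}}

```text
t: 6.75
position: [471.9, 232.4, 98.3]
tcp_rot: [-0.701, -0.089, 0.702, -0.089]
contact_force: [0.9, 0.3, -1.6]
grip_width: 29.1
```

```bash
python3 - <<'E'
from workcell import r
from h import *
s=r.sense();print(s['position'],s['contact_force'],s['torque'],s['grip_width'])
c=r.capture('scene');cv2.imwrite('pics/s2.png',cv2.resize(c['image'][150:370,120:400],None,fx=2.5,fy=2.5))
E
```

```text
[471.87972784 232.42534458  98.27406552] [ 0.87699132  0.31015561 -1.59063405] [ 0.04170543  0.04803214 -0.03410088] 29.09415712702293
```

View pics/s2.png

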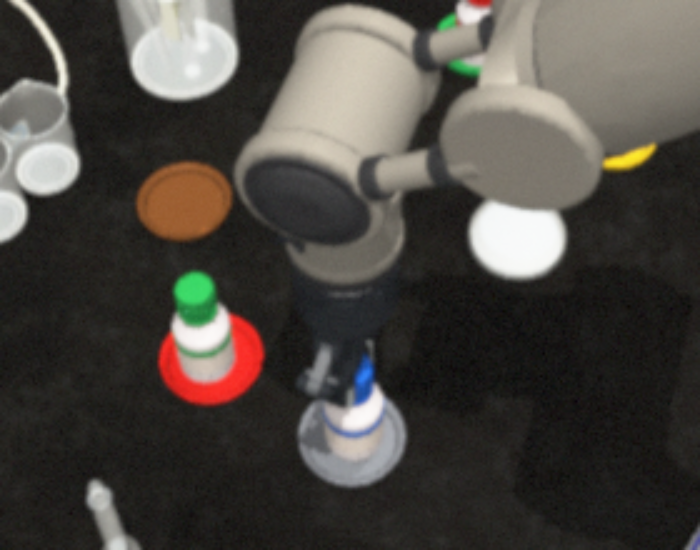

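The bottle hangs about 10 mm above the middle of grey, at (350,435) in the crop. Lowering it slowly.

Request:
{"method": "play_rows", "body": {"travel": [[0,0,-0.3],[0,0,-0.6],[0,0,-0.8],[0,0,-0.9],[0,0,-0.9]], "dr": [[0,0,0],[0,0,0],[0,0,0],[0,0,0],[0,0,0]], "hand": [2.5,2.5,2.5,2.5,2.5]}}

```text
t: 7.42
position: [471.9, 232.6, 89.8]
tcp_rot: [0.702, 0.089, -0.701, 0.089]
contact_force: [-1.2, -0.4, 3.2]
grip_width: 29.1
```

Request:
{"method": "play_rows", "body": {"travel": [[0,0,0],[0,0,0],[0,0,0],[0,0,0],[0,0,1]], "dr": [[0,0,0],[0,0,0],[0,0,0],[0,0,0],[0,0,0]], "hand": [7,7,7,7,7]}}

```text
t: 8.05
position: [471.3, 232.3, 99.1]
tcp_rot: [-0.701, -0.089, 0.702, -0.089]
contact_force: [0.0, 0.7, 0.2]
grip_width: 70.0
```

Request:
{"method": "play_rows", "body": {"travel": [[0,0,3],[0,0,6],[0,0,9.5],[0,0,13.2],[0,0,13.2]], "dr": [[0,0,0],[0,0,0],[0,0,0],[0,0,0],[0,0,0]], "hand": [7,7,7,7,7]}}

```text
t: 8.68
position: [473.3, 233.1, 235.0]
tcp_rot: [0.704, 0.089, -0.699, 0.088]
contact_force: [0.4, 0.2, -0.6]
grip_width: 70.1
```

Request:
{"method": "play_rows", "body": {"travel": [[2,-2.5,0],[4.5,-5.5,0],[7,-8.6,0],[9.5,-11.6,0],[12,-14.6,0]], "dr": [[0,0,0],[0,0,0],[0,0,0],[0,0,0],[0,0,0]], "hand": [7,7,7,7,7]}}

```text
t: 9.3
position: [592.1, 85.5, 230.6]
tcp_rot: [-0.701, -0.089, 0.702, -0.089]
contact_force: [-0.9, 0.3, 0.5]
grip_width: 70.0
```

Request:
{"method": "play_rows", "body": {"travel": [[2.5,-3.1,0],[5,-6,0],[6.2,-7.7,0],[6.2,-7.7,0],[6.2,-7.7,0]], "dr": [[0,0,0],[0,0,0],[0,0,0],[0,0,0],[0,0,0]], "hand": [7,7,7,7,7]}}

```text
t: 9.93
position: [653.1, 10.3, 230.9]
tcp_rot: [-0.701, -0.089, 0.702, -0.089]
contact_force: [0.7, 0.4, 0.5]
grip_width: 70.2
```

```bash
python3 - <<'E'
from workcell import r
from h import *
s=r.sense();print(s['position'],s['contact_force'],s['grip_width'])
for n in('wrist','top'):
  for k,v in caps(r.capture(n)).items():print(n,k,*v)
E
```

```text
[653.12704556  10.34191947 230.87829706] [0.72064018 0.36909147 0.45593247] 70.15611880104146
wrist red [622.4 238.7] [621.7 239. ] [28. 18.] 116.1 889
wrist blue [655.6  10. ] [655.2  10. ] [27. 27.] 116.2 972
wrist green [ 634.5 -198.2] [ 634.2 -199.5] [27. 27.] 115.8 873
wrist grey [473.9 230.1] [472.6 230.8] [27. 27.] 116.1 808
top red [623.7 253.5] [623.5 252.5] [18. 11.] 117.4 26
top blue [653.9  16. ] [653.8  15.8] [24. 13.] 116.7 68
top green [ 630.5 -201.4] [ 630.7 -201.9] [27. 27.] 116.9 172
```

Request:
{"method": "play_rows", "body": {"travel": [[0.1,0,-4],[0.1,0,-8],[0.2,0,-12],[0.2,0,-14.3],[0.2,0,-14.3]], "dr": [[0,0,0],[0,0,0],[0,0,0],[0,0,0],[0,0,0]], "hand": [7,7,7,7,7]}}

```text
t: 10.65
position: [654.3, 10.5, 86.7]
tcp_rot: [-0.7, -0.089, 0.703, -0.089]
contact_force: [0.7, -0.3, 0.3]
grip_width: 70.0
```

Request:
{"method": "play_rows", "body": {"travel": [[0,0,0],[0,0,0],[0,0,0],[0,0,0],[0,0,0]], "dr": [[0,0,0],[0,0,0],[0,0,0],[0,0,0],[0,0,0]], "hand": [2.5,2.5,2.5,2.5,2.5]}}

```text
t: 11.28
position: [656.8, 9.7, 90.3]
tcp_rot: [0.703, 0.089, -0.7, 0.089]
contact_force: [-0.6, 1.7, 7.2]
grip_width: 29.4
```

Request:
{"method": "play_rows", "body": {"travel": [[0,0,0],[0,0,0.5],[0,0,1],[0,0,1.5],[0,0,2]], "dr": [[0,0,0],[0,0,0],[0,0,0],[0,0,0],[0,0,0]], "hand": [2.5,2.5,2.5,2.5,2.5]}}

```text
t: 11.9
position: [655.8, 9.5, 108.6]
tcp_rot: [-0.701, -0.089, 0.702, -0.089]
contact_force: [0.7, -0.0, -0.9]
grip_width: 29.2
```

Request:
{"method": "play_rows", "body": {"travel": [[0,0,2],[0,0,5],[0,0,8],[0,0,11],[0,0,13.5]], "dr": [[0,0,0],[0,0,0],[0,0,0],[0,0,0],[0,0,0]], "hand": [2.5,2.5,2.5,2.5,2.5]}}

```text
t: 12.52
position: [655.9, 9.5, 244.9]
tcp_rot: [0.702, 0.089, -0.701, 0.089]
contact_force: [-0.0, -0.5, -0.2]
grip_width: 29.3
```

Request:
{"method": "play_rows", "body": {"travel": [[-1.5,-1.5,0],[-4.5,-4.5,0],[-7.5,-7.5,0],[-10.5,-10.5,0],[-13.5,-13.5,0]], "dr": [[0,0,0],[0,0,0],[0,0,0],[0,0,0],[0,0,0]], "hand": [2.5,2.5,2.5,2.5,2.5]}}

```text
t: 13.15
position: [519.7, -126.3, 243.6]
tcp_rot: [0.702, 0.089, -0.701, 0.089]
contact_force: [0.1, -0.6, -0.6]
grip_width: 29.2
```

Request:
{"method": "play_rows", "body": {"travel": [[-3,-3,0],[-4.9,-4.7,0],[-5.9,-5.7,0],[-5.9,-5.7,0],[-5.9,-5.7,-3]], "dr": [[0,0,0],[0,0,0],[0,0,0],[0,0,0],[0,0,0]], "hand": [2.5,2.5,2.5,2.5,2.5]}}

```text
t: 13.78
position: [463.9, -182.7, 215.0]
tcp_rot: [0.703, 0.088, -0.7, 0.09]
contact_force: [1.3, -1.1, -2.1]
grip_width: 29.5
```

Request:
{"method": "play_rows", "body": {"travel": [[0,0,-3.5],[0,0,-7],[0,0,-9.5],[0,0,-11.5],[0,0,-11.5]], "dr": [[0,0,0],[0,0,0],[0,0,0],[0,0,0],[0,0,0]], "hand": [2.5,2.5,2.5,2.5,2.5]}}

```text
t: 14.4
position: [461.7, -181.3, 97.0]
tcp_rot: [-0.701, -0.09, 0.702, -0.088]
contact_force: [0.1, -0.5, -1.0]
grip_width: 29.6
```

Request:
{"method": "play_rows", "body": {"travel": [[0,0,-0.3],[0,0,-0.6],[0,0,-0.8],[0,0,-0.9],[0,0,-0.9]], "dr": [[0,0,0],[0,0,0],[0,0,0],[0,0,0],[0,0,0]], "hand": [2.5,2.5,2.5,2.5,2.5]}}

```text
t: 15.02
position: [462.1, -182.6, 90.2]
tcp_rot: [0.702, 0.088, -0.701, 0.089]
contact_force: [-1.2, 0.7, 5.5]
grip_width: 29.5
```

```bash
python3 - <<'E'
from workcell import r
from h import *
s=r.sense();print(s['position'],s['contact_force'],s['torque'],s['grip_width'])
c=r.capture('scene');cv2.imwrite('pics/s3.png',cv2.resize(c['image'][100:350,150:430],None,fx=2.3,fy=2.3))
E
```

```text
[ 462.10412653 -182.56405362   90.22873336] [-1.23938871  0.74312596  5.54861717] [0.22502933 0.26612743 0.00977873] 29.46261594895041
```

View pics/s3.png

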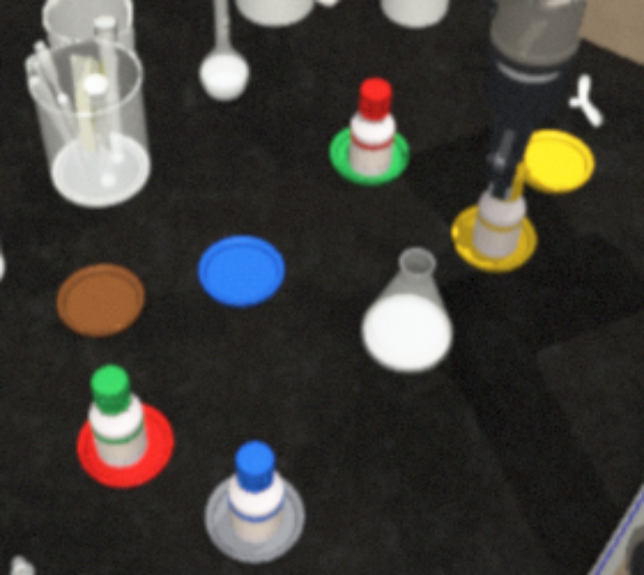

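The yellow bottle sits in the middle of the yellow dish, and blue stands in grey. Releasing, then going back for blue.

Request:
{"method": "play_rows", "body": {"travel": [[0,0,0],[0,0,0],[0,0,0],[0,0,0],[0,0,1]], "dr": [[0,0,0],[0,0,0],[0,0,0],[0,0,0],[0,0,0]], "hand": [7,7,7,7,7]}}

```text
t: 15.7
position: [461.3, -182.2, 99.1]
tcp_rot: [-0.701, -0.089, 0.702, -0.088]
contact_force: [-0.1, 0.1, -0.3]
grip_width: 70.3
```

Request:
{"method": "play_rows", "body": {"travel": [[0,0,3],[0,0,6],[0,0,9.5],[0,0,13.2],[0,0,13.2]], "dr": [[0,0,0],[0,0,0],[0,0,0],[0,0,0],[0,0,0]], "hand": [7,7,7,7,7]}}

```text
t: 16.32
position: [463.2, -183.2, 234.8]
tcp_rot: [0.703, 0.087, -0.7, 0.09]
contact_force: [0.9, 0.8, 0.1]
grip_width: 69.8
```

Request:
{"method": "play_rows", "body": {"travel": [[0,2.5,0],[0.2,7,0],[0.3,11.5,0],[0.4,16,0],[0.5,20.5,0]], "dr": [[0,0,0],[0,0,0],[0,0,0],[0,0,0],[0,0,0]], "hand": [7,7,7,7,7]}}

```text
t: 16.95
position: [466.2, 24.0, 230.8]
tcp_rot: [-0.701, -0.089, 0.702, -0.089]
contact_force: [0.6, -0.2, -1.0]
grip_width: 70.0
```

Request:
{"method": "play_rows", "body": {"travel": [[0.1,4.5,0],[0.2,9,0],[0.3,13.5,0],[0.4,18,0],[0.5,21,0]], "dr": [[0,0,0],[0,0,0],[0,0,0],[0,0,0],[0,0,0]], "hand": [7,7,7,7,7]}}

```text
t: 17.58
position: [471.1, 234.3, 230.6]
tcp_rot: [-0.701, -0.089, 0.702, -0.089]
contact_force: [0.8, -0.2, -1.0]
grip_width: 70.2
```

Request:
{"method": "play_rows", "body": {"travel": [[0,0,0],[0,0,0]], "dr": [[0,0,0],[0,0,0]], "hand": [7,7]}}

```text
t: 17.82
position: [471.5, 232.0, 230.8]
tcp_rot: [-0.701, -0.089, 0.702, -0.089]
contact_force: [0.1, 0.0, 0.4]
grip_width: 70.0
```

```bash
python3 - <<'E'
from workcell import r
from h import *
s=r.sense();print(s['position'],s['contact_force'],s['grip_width'])
for n in('wrist','top','scene'):
  for k,v in caps(r.capture(n)).items():print(n,k,*v)
E
```

```text
[471.47583674 231.95708773 230.81627259] [0.12531546 0.01847439 0.35770735] 69.95900412416715
wrist red [616.5 244.8] [616.4 245.3] [21. 27.] 116.1 1309
wrist grey [471.9 232.6] [471.5 232.5] [27. 27.] 116.1 968
top red [617.9 242.8] [618.3 243.4] [28. 27.] 116.4 177
top yellow [ 457.9 -183. ] [ 458.4 -183.4] [27. 27.] 116.9 184
top green [ 630.7 -201.5] [ 631.1 -201.7] [26. 27.] 116.7 170
top grey [463.6 227.2] [465.3 228.4] [23. 26.] 116.8 105
scene red [619.9 245.8] [619.9 245.5] [27. 27.] 115.2 177
scene green [ 633.2 -200.1] [ 633.7 -200.2] [27. 31.] 115.1 109
scene grey [470.6 232.2] [470.9 231.5] [26. 27.] 114.6 200
```

Request:
{"method": "play_rows", "body": {"travel": [[0,0,-4],[0,0,-8],[0,0,-12],[0,0,-14.3],[0,0,-14.3]], "dr": [[0,0,0],[0,0,0],[0,0,0],[0,0,0],[0,0,0]], "hand": [7,7,7,7,7]}}

```text
t: 18.6
position: [470.9, 231.4, 87.0]
tcp_rot: [-0.7, -0.088, 0.703, -0.089]
contact_force: [0.6, -0.6, 0.4]
grip_width: 70.0
```

Request:
{"method": "play_rows", "body": {"travel": [[0,0,0],[0,0,0],[0,0,0],[0,0,0],[0,0,0]], "dr": [[0,0,0],[0,0,0],[0,0,0],[0,0,0],[0,0,0]], "hand": [2.5,2.5,2.5,2.5,2.5]}}

```text
t: 19.23
position: [472.9, 232.8, 89.9]
tcp_rot: [0.703, 0.089, -0.7, 0.089]
contact_force: [0.7, -1.4, 6.8]
grip_width: 29.4
```

Request:
{"method": "play_rows", "body": {"travel": [[0,0,0],[0,0,0.5],[0,0,1],[0,0,1.5],[0,0,2]], "dr": [[0,0,0],[0,0,0],[0,0,0],[0,0,0],[0,0,0]], "hand": [2.5,2.5,2.5,2.5,2.5]}}

```text
t: 19.85
position: [471.8, 232.6, 108.6]
tcp_rot: [-0.701, -0.089, 0.702, -0.089]
contact_force: [0.4, -0.0, -1.5]
grip_width: 29.7
```

Request:
{"method": "play_rows", "body": {"travel": [[0,0,2],[0,0,5],[0,0,8],[0,0,11],[0,0,13.5]], "dr": [[0,0,0],[0,0,0],[0,0,0],[0,0,0],[0,0,0]], "hand": [2.5,2.5,2.5,2.5,2.5]}}

```text
t: 20.48
position: [471.8, 232.5, 244.7]
tcp_rot: [0.702, 0.089, -0.701, 0.089]
contact_force: [0.1, 0.0, -1.4]
grip_width: 29.3
```

Request:
{"method": "play_rows", "body": {"travel": [[1.2,-1.5,0],[3.7,-4.5,0],[6.2,-7.5,0],[8.7,-10.5,0],[11.2,-13.5,0]], "dr": [[0,0,0],[0,0,0],[0,0,0],[0,0,0],[0,0,0]], "hand": [2.5,2.5,2.5,2.5,2.5]}}

```text
t: 21.1
position: [584.4, 95.4, 241.7]
tcp_rot: [-0.701, -0.089, 0.702, -0.089]
contact_force: [1.2, 0.8, -0.2]
grip_width: 29.3
```

Request:
{"method": "play_rows", "body": {"travel": [[2.5,-3,0],[5,-6,0],[7,-8.3,0],[7,-8.3,0],[7,-8.3,-3]], "dr": [[0,0,0],[0,0,0],[0,0,0],[0,0,0],[0,0,0]], "hand": [2.5,2.5,2.5,2.5,2.5]}}

```text
t: 21.72
position: [654.7, 13.7, 214.0]
tcp_rot: [0.703, 0.088, -0.7, 0.089]
contact_force: [0.4, 0.5, -1.8]
grip_width: 29.1
```

Request:
{"method": "play_rows", "body": {"travel": [[0,0,-3.5],[0,0,-7],[0,0,-9.5],[0,0,-11.5],[0,0,-11.5]], "dr": [[0,0,0],[0,0,0],[0,0,0],[0,0,0],[0,0,0]], "hand": [2.5,2.5,2.5,2.5,2.5]}}

```text
t: 22.35
position: [651.9, 14.8, 95.8]
tcp_rot: [-0.7, -0.089, 0.703, -0.088]
contact_force: [-0.0, 0.6, -0.3]
grip_width: 29.2
```

Request:
{"method": "play_rows", "body": {"travel": [[0,0,-0.3],[0,0,-0.6],[0,0,-0.8],[0,0,-0.9],[0,0,-0.9]], "dr": [[0,0,0],[0,0,0],[0,0,0],[0,0,0],[0,0,0]], "hand": [2.5,2.5,2.5,2.5,2.5]}}

```text
t: 22.98
position: [654.0, 14.5, 89.9]
tcp_rot: [0.702, 0.089, -0.701, 0.089]
contact_force: [-1.3, 0.1, 3.2]
grip_width: 29.4
```

```bash
python3 - <<'E'
from workcell import r
from h import *
s=r.sense();print(s['position'],s['contact_force'],s['torque'],s['grip_width'])
c=r.capture('scene');cv2.imwrite('pics/s4.png',cv2.resize(c['image'][100:350,150:430],None,fx=2.3,fy=2.3))
E
```

```text
[653.98800772  14.52779815  89.91175516] [-1.26467674  0.08260449  3.15924862] [ 0.0041646   0.20279063 -0.0042422 ] 29.41144416599807
```

View pics/s4.png

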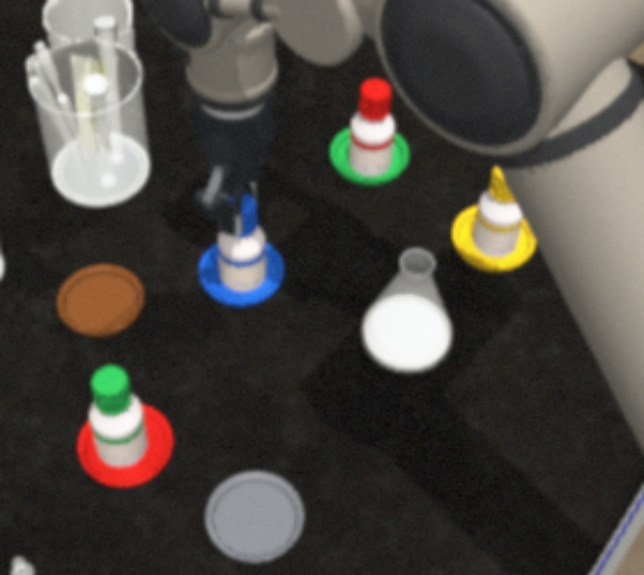

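Blue is in the blue dish. Next the red bottle goes to grey.

Request:
{"method": "play_rows", "body": {"travel": [[0,0,0],[0,0,0],[0,0,0],[0,0,0],[0,0,1]], "dr": [[0,0,0],[0,0,0],[0,0,0],[0,0,0],[0,0,0]], "hand": [7,7,7,7,7]}}

```text
t: 23.65
position: [653.3, 14.6, 98.8]
tcp_rot: [-0.701, -0.089, 0.702, -0.089]
contact_force: [-0.7, 0.2, 0.2]
grip_width: 70.0
```

Request:
{"method": "play_rows", "body": {"travel": [[0,0,3],[0,0,6],[0,0,9.5],[0,0,13.2],[0,0,13.2]], "dr": [[0,0,0],[0,0,0],[0,0,0],[0,0,0],[0,0,0]], "hand": [7,7,7,7,7]}}

```text
t: 24.28
position: [655.4, 14.4, 236.0]
tcp_rot: [0.704, 0.088, -0.699, 0.089]
contact_force: [0.9, -0.0, -0.1]
grip_width: 70.2
```

Request:
{"method": "play_rows", "body": {"travel": [[-0.2,-2.5,0],[-0.6,-6.5,0],[-1,-10.5,0],[-1.4,-14.5,0],[-1.8,-18.5,0]], "dr": [[0,0,0],[0,0,0],[0,0,0],[0,0,0],[0,0,0]], "hand": [7,7,7,7,7]}}

```text
t: 24.9
position: [635.2, -171.6, 230.6]
tcp_rot: [-0.701, -0.089, 0.702, -0.089]
contact_force: [-0.1, 0.1, -0.2]
grip_width: 70.1
```

Request:
{"method": "play_rows", "body": {"travel": [[-0.2,-3,0],[-0.2,-3,0],[-0.2,-3,0],[-0.2,-3,0]], "dr": [[0,0,0],[0,0,0],[0,0,0],[0,0,0]], "hand": [7,7,7,7]}}

```text
t: 25.4
position: [634.0, -199.1, 231.2]
tcp_rot: [-0.701, -0.089, 0.702, -0.089]
contact_force: [-0.2, 0.5, 0.7]
grip_width: 69.9
```

```bash
python3 - <<'E'
from workcell import r
from h import *
s=r.sense();print(s['position'],s['contact_force'],s['grip_width'])
for n in('wrist','top','scene'):
  for k,v in caps(r.capture(n)).items():print(n,k,*v)
E
```

```text
[ 633.98091872 -199.1228752   231.24392293] [-0.19820894  0.54464312  0.66027908] 69.90427984283079
wrist blue [653.1  11.6] [652.9  12.5] [27. 27.] 116.2 1404
wrist yellow [ 463.  -182.5] [ 461.5 -182.5] [27. 27.] 116.0 663
wrist green [ 634.6 -200.7] [ 634.2 -200.8] [27. 27.] 116.1 964
top red [618.1 243.1] [618.4 242.8] [28. 26.] 116.4 175
top blue [649.3  12.8] [649.8  12.6] [27. 27.] 116.7 170
top green [ 628.3 -205.1] [ 629.5 -204.7] [26. 22.] 117.1 116
scene red [619.7 245.5] [620.1 245.1] [28. 27.] 115.1 178
scene blue [651.9  15.2] [652.3  15.2] [28. 28.] 115.0 133
scene yellow [ 460.4 -181.1] [ 460.5 -182.5] [28. 30.] 114.9 127
scene green [ 633.2 -199.8] [ 633.4 -200.1] [27. 29.] 114.7 112
```

Request:
{"method": "play_rows", "body": {"travel": [[0,0,-4],[0,0,-8],[0,0,-12],[0,0,-14.3],[0,0,-14.3]], "dr": [[0,0,0],[0,0,0],[0,0,0],[0,0,0],[0,0,0]], "hand": [7,7,7,7,7]}}

```text
t: 26.18
position: [632.8, -199.5, 86.3]
tcp_rot: [-0.7, -0.09, 0.703, -0.088]
contact_force: [-0.1, -0.4, 0.4]
grip_width: 69.7
```

Request:
{"method": "play_rows", "body": {"travel": [[0,0,0],[0,0,0],[0,0,0],[0,0,0],[0,0,0]], "dr": [[0,0,0],[0,0,0],[0,0,0],[0,0,0],[0,0,0]], "hand": [2.5,2.5,2.5,2.5,2.5]}}

```text
t: 26.8
position: [634.8, -200.9, 90.2]
tcp_rot: [0.703, 0.088, -0.7, 0.089]
contact_force: [-0.5, -0.6, 5.5]
grip_width: 29.4
```

Request:
{"method": "play_rows", "body": {"travel": [[0,0,0],[0,0,0.5],[0,0,1],[0,0,1.5],[0,0,2]], "dr": [[0,0,0],[0,0,0],[0,0,0],[0,0,0],[0,0,0]], "hand": [2.5,2.5,2.5,2.5,2.5]}}

```text
t: 27.42
position: [633.8, -200.4, 108.5]
tcp_rot: [-0.701, -0.089, 0.702, -0.089]
contact_force: [-0.1, 0.2, -0.9]
grip_width: 29.5
```

Request:
{"method": "play_rows", "body": {"travel": [[0,0,2],[0,0,5],[0,0,8],[0,0,11],[0,0,13.5]], "dr": [[0,0,0],[0,0,0],[0,0,0],[0,0,0],[0,0,0]], "hand": [2.5,2.5,2.5,2.5,2.5]}}

```text
t: 28.05
position: [633.9, -200.5, 244.9]
tcp_rot: [0.702, 0.089, -0.701, 0.089]
contact_force: [-1.0, -1.0, 0.2]
grip_width: 29.6
```

Request:
{"method": "play_rows", "body": {"travel": [[-0.7,2,0],[-2.2,6,0],[-3.7,10,0],[-5.4,14.5,0],[-7.1,19,0]], "dr": [[0,0,0],[0,0,0],[0,0,0],[0,0,0],[0,0,0]], "hand": [2.5,2.5,2.5,2.5,2.5]}}

```text
t: 28.68
position: [562.1, -9.2, 243.6]
tcp_rot: [0.702, 0.089, -0.701, 0.089]
contact_force: [1.4, -0.5, -1.0]
grip_width: 29.3
```

Request:
{"method": "play_rows", "body": {"travel": [[-1.7,4.5,0],[-3.4,9,0],[-5.1,13.5,0],[-6.8,18,0],[-8.2,22,0]], "dr": [[0,0,0],[0,0,0],[0,0,0],[0,0,0],[0,0,0]], "hand": [2.5,2.5,2.5,2.5,2.5]}}

```text
t: 29.3
position: [479.9, 211.1, 243.7]
tcp_rot: [0.702, 0.089, -0.701, 0.089]
contact_force: [1.1, -0.6, -1.1]
grip_width: 29.6
```

Request:
{"method": "play_rows", "body": {"travel": [[-0.9,2.2,0],[-0.9,2.2,0],[-0.9,2.2,-2],[-0.9,2.2,-5],[-0.9,2.2,-8]], "dr": [[0,0,0],[0,0,0],[0,0,0],[0,0,0],[0,0,0]], "hand": [2.5,2.5,2.5,2.5,2.5]}}

```text
t: 29.92
position: [472.4, 230.5, 162.8]
tcp_rot: [0.702, 0.088, -0.701, 0.089]
contact_force: [1.0, 0.5, -0.8]
grip_width: 28.8
```

Request:
{"method": "play_rows", "body": {"travel": [[0,0,-2.5],[0,0,-4.5],[0,0,-5.8],[0,0,-6.5],[0,0,-6.5]], "dr": [[0,0,0],[0,0,0],[0,0,0],[0,0,0],[0,0,0]], "hand": [2.5,2.5,2.5,2.5,2.5]}}

```text
t: 30.55
position: [472.0, 231.3, 98.3]
tcp_rot: [-0.701, -0.089, 0.702, -0.089]
contact_force: [-1.4, -0.0, -0.4]
grip_width: 29.7
```

Request:
{"method": "play_rows", "body": {"travel": [[0,0,-0.3],[0,0,-0.6],[0,0,-0.8],[0,0,-0.9],[0,0,-0.9]], "dr": [[0,0,0],[0,0,0],[0,0,0],[0,0,0],[0,0,0]], "hand": [2.5,2.5,2.5,2.5,2.5]}}

```text
t: 31.18
position: [472.1, 231.7, 90.2]
tcp_rot: [0.702, 0.089, -0.701, 0.089]
contact_force: [-2.2, 0.0, 5.7]
grip_width: 29.1
```

Request:
{"method": "play_rows", "body": {"travel": [[0,0,0],[0,0,0],[0,0,0],[0,0,0],[0,0,1]], "dr": [[0,0,0],[0,0,0],[0,0,0],[0,0,0],[0,0,0]], "hand": [7,7,7,7,7]}}

```text
t: 31.8
position: [471.3, 231.4, 99.0]
tcp_rot: [-0.701, -0.089, 0.702, -0.089]
contact_force: [0.6, 0.3, 0.3]
grip_width: 70.1
```

Request:
{"method": "play_rows", "body": {"travel": [[0,0,3],[0,0,6],[0,0,9.5],[0,0,13.2],[0,0,13.2]], "dr": [[0,0,0],[0,0,0],[0,0,0],[0,0,0],[0,0,0]], "hand": [7,7,7,7,7]}}

```text
t: 32.42
position: [473.3, 232.0, 235.0]
tcp_rot: [0.704, 0.089, -0.699, 0.088]
contact_force: [0.4, 0.3, -0.3]
grip_width: 69.7
```

Request:
{"method": "play_rows", "body": {"travel": [[2,0.2,0],[5.5,0.5,0],[9,0.8,0],[12.5,1.1,0],[14.9,1.3,0]], "dr": [[0,0,0],[0,0,0],[0,0,0],[0,0,0],[0,0,0]], "hand": [7,7,7,7,7]}}

```text
t: 33.05
position: [621.7, 244.3, 230.0]
tcp_rot: [-0.701, -0.089, 0.702, -0.089]
contact_force: [-0.4, 0.3, -0.4]
grip_width: 70.1
```

Request:
{"method": "play_rows", "body": {"travel": [[0,0,0],[0,0,0]], "dr": [[0,0,0],[0,0,0]], "hand": [7,7]}}

```text
t: 33.3
position: [619.8, 244.5, 230.7]
tcp_rot: [-0.701, -0.089, 0.702, -0.089]
contact_force: [-0.2, 0.1, -0.2]
grip_width: 69.7
```

```bash
python3 - <<'E'
from workcell import r
from h import *
s=r.sense();print(s['position'],s['contact_force'],s['grip_width'])
for n in('wrist','scene'):
  for k,v in caps(r.capture(n)).items():print(n,k,*v)
E
```

```text
[619.83141612 244.49539851 230.70861244] [-0.20773634  0.10342994 -0.24012739] 69.74855827504084
wrist red [621.9 245.8] [621.5 245.7] [27. 27.] 116.1 967
wrist blue [652.7  17.2] [652.5  15.8] [28. 27.] 115.8 1031
wrist grey [473.7 232. ] [472.3 232. ] [27. 27.] 116.0 678
scene red [620.  245.8] [620.5 245.1] [26. 27.] 114.8 176
scene blue [651.6  15.1] [652.2  14.7] [27. 26.] 115.2 132
scene yellow [ 471.3 -177.9] [ 471.3 -178.5] [10. 19.] 115.1 28
scene grey [470.8 231.4] [470.9 231.2] [28. 27.] 115.1 191
```

Request:
{"method": "play_rows", "body": {"travel": [[0.1,0,-4],[0.1,0,-8],[0.1,0,-12],[0.1,0,-14.3],[0.1,0,-14.3]], "dr": [[0,0,0],[0,0,0],[0,0,0],[0,0,0],[0,0,0]], "hand": [7,7,7,7,7]}}

```text
t: 34.02
position: [620.1, 244.4, 86.8]
tcp_rot: [-0.7, -0.089, 0.703, -0.089]
contact_force: [-0.2, 0.6, 0.4]
grip_width: 69.8
```

Request:
{"method": "play_rows", "body": {"travel": [[0,0,0],[0,0,0],[0,0,0],[0,0,0],[0,0,0]], "dr": [[0,0,0],[0,0,0],[0,0,0],[0,0,0],[0,0,0]], "hand": [2.5,2.5,2.5,2.5,2.5]}}

```text
t: 34.65
position: [622.7, 245.0, 90.3]
tcp_rot: [0.703, 0.089, -0.7, 0.089]
contact_force: [0.1, 0.8, 7.1]
grip_width: 29.4
```

Request:
{"method": "play_rows", "body": {"travel": [[0,0,0],[0,0,0.5],[0,0,1],[0,0,1.5],[0,0,2]], "dr": [[0,0,0],[0,0,0],[0,0,0],[0,0,0],[0,0,0]], "hand": [2.5,2.5,2.5,2.5,2.5]}}

```text
t: 35.28
position: [621.8, 244.5, 108.6]
tcp_rot: [-0.701, -0.089, 0.702, -0.089]
contact_force: [0.8, -0.2, -1.3]
grip_width: 29.5
```

Request:
{"method": "play_rows", "body": {"travel": [[0,0,2],[0,0,5],[0,0,8],[0,0,11],[0,0,13.5]], "dr": [[0,0,0],[0,0,0],[0,0,0],[0,0,0],[0,0,0]], "hand": [2.5,2.5,2.5,2.5,2.5]}}

```text
t: 35.9
position: [621.9, 244.5, 244.9]
tcp_rot: [0.702, 0.089, -0.701, 0.089]
contact_force: [0.9, -0.6, -1.0]
grip_width: 29.2
```

Request:
{"method": "play_rows", "body": {"travel": [[0.1,-2,0],[0.2,-6,0],[0.4,-10.5,0],[0.5,-15,0],[0.7,-19.5,0]], "dr": [[0,0,0],[0,0,0],[0,0,0],[0,0,0],[0,0,0]], "hand": [2.5,2.5,2.5,2.5,2.5]}}

```text
t: 36.52
position: [627.8, 46.7, 241.6]
tcp_rot: [-0.701, -0.088, 0.702, -0.089]
contact_force: [0.5, 0.2, -0.7]
grip_width: 29.6
```

Request:
{"method": "play_rows", "body": {"travel": [[0.2,-4.5,0],[0.4,-9,0],[0.5,-13.5,0],[0.7,-18,0],[0.8,-22.5,0]], "dr": [[0,0,0],[0,0,0],[0,0,0],[0,0,0],[0,0,0]], "hand": [2.5,2.5,2.5,2.5,2.5]}}

```text
t: 37.15
position: [635.4, -178.0, 241.5]
tcp_rot: [-0.701, -0.089, 0.702, -0.088]
contact_force: [1.4, -0.1, -0.9]
grip_width: 29.4
```

Request:
{"method": "play_rows", "body": {"travel": [[0.1,-2.2,0],[0.1,-3,0],[0.1,-3,-2],[0.1,-3,-5],[0.1,-3,-8]], "dr": [[0,0,0],[0,0,0],[0,0,0],[0,0,0],[0,0,0]], "hand": [2.5,2.5,2.5,2.5,2.5]}}

```text
t: 37.78
position: [637.8, -203.9, 162.4]
tcp_rot: [0.701, 0.09, -0.701, 0.089]
contact_force: [-0.1, 0.5, -0.8]
grip_width: 29.1
```

Request:
{"method": "play_rows", "body": {"travel": [[0,0,-2.5],[0,0,-4.5],[0,0,-5.8],[0,0,-6.5],[0,0,-6.5]], "dr": [[0,0,0],[0,0,0],[0,0,0],[0,0,0],[0,0,0]], "hand": [2.5,2.5,2.5,2.5,2.5]}}

```text
t: 38.4
position: [637.8, -205.1, 98.3]
tcp_rot: [-0.701, -0.089, 0.702, -0.089]
contact_force: [0.1, 0.3, -1.1]
grip_width: 29.5
```

Request:
{"method": "play_rows", "body": {"travel": [[0,0,-0.3],[0,0,-0.6],[0,0,-0.8],[0,0,-0.9],[0,0,-0.9]], "dr": [[0,0,0],[0,0,0],[0,0,0],[0,0,0],[0,0,0]], "hand": [2.5,2.5,2.5,2.5,2.5]}}

```text
t: 39.02
position: [638.1, -205.5, 90.3]
tcp_rot: [0.702, 0.089, -0.701, 0.089]
contact_force: [-1.5, 1.5, 6.1]
grip_width: 29.3
```

```bash
python3 - <<'E'
from workcell import r
from h import *
s=r.sense();print(s['position'],s['contact_force'],s['torque'],s['grip_width'])
c=r.capture('scene');cv2.imwrite('pics/s5.png',cv2.resize(c['image'][100:350,150:430],None,fx=2.3,fy=2.3))
E
```

```text
[ 638.0969175  -205.49320916   90.32532935] [-1.53313408  1.45153309  6.0841669 ] [0.23124744 0.29597109 0.00155648] 29.29499823440654
```

View pics/s5.png

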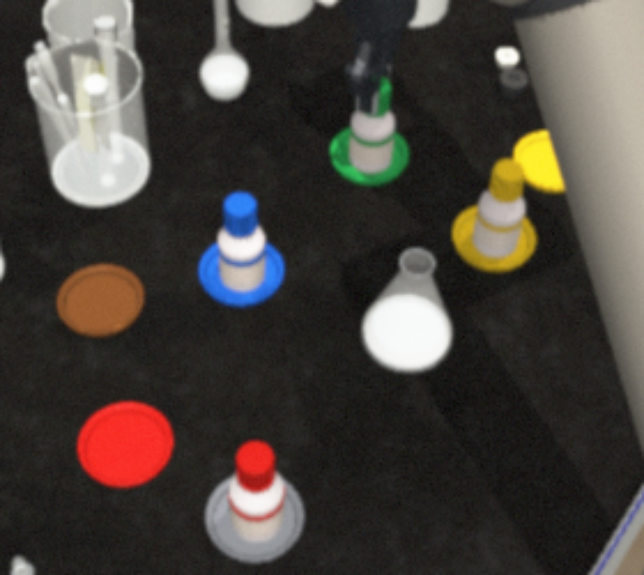

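Green is in its dish. Last leg: red goes from grey to the red dish.

Request:
{"method": "play_rows", "body": {"travel": [[0,0,0],[0,0,0],[0,0,0],[0,0,0],[0,0,1]], "dr": [[0,0,0],[0,0,0],[0,0,0],[0,0,0],[0,0,0]], "hand": [7,7,7,7,7]}}

```text
t: 39.7
position: [637.3, -205.2, 98.8]
tcp_rot: [-0.701, -0.089, 0.702, -0.088]
contact_force: [-0.7, 0.8, 0.1]
grip_width: 70.0
```

Request:
{"method": "play_rows", "body": {"travel": [[0,0,3],[0,0,6],[0,0,9.5],[0,0,13.2],[0,0,13.2]], "dr": [[0,0,0],[0,0,0],[0,0,0],[0,0,0],[0,0,0]], "hand": [7,7,7,7,7]}}

```text
t: 40.33
position: [639.3, -206.1, 236.1]
tcp_rot: [0.704, 0.087, -0.699, 0.09]
contact_force: [0.2, 0.4, -0.1]
grip_width: 70.1
```

Request:
{"method": "play_rows", "body": {"travel": [[-0.8,2.2,0],[-2.4,6.5,0],[-4.1,11,0],[-5.8,15.5,0],[-7.5,20,0]], "dr": [[0,0,0],[0,0,0],[0,0,0],[0,0,0],[0,0,0]], "hand": [7,7,7,7,7]}}

```text
t: 40.95
position: [561.7, -4.0, 230.7]
tcp_rot: [-0.701, -0.089, 0.702, -0.089]
contact_force: [0.9, 0.7, 0.7]
grip_width: 70.0
```

Request:
{"method": "play_rows", "body": {"travel": [[-1.8,4.7,0],[-3.6,9.4,0],[-5.4,14.1,0],[-7.2,18.8,0],[-9.1,23.7,0]], "dr": [[0,0,0],[0,0,0],[0,0,0],[0,0,0],[0,0,0]], "hand": [7,7,7,7,7]}}

```text
t: 41.58
position: [470.7, 232.8, 230.9]
tcp_rot: [-0.701, -0.089, 0.702, -0.089]
contact_force: [0.5, -0.4, -0.6]
grip_width: 69.9
```

Request:
{"method": "play_rows", "body": {"travel": [[0,0,0],[0,0,0]], "dr": [[0,0,0],[0,0,0]], "hand": [7,7]}}

```text
t: 41.82
position: [471.7, 231.2, 230.9]
tcp_rot: [-0.701, -0.089, 0.702, -0.089]
contact_force: [-0.2, -0.6, 0.7]
grip_width: 70.1
```

```bash
python3 - <<'E'
from workcell import r
from h import *
s=r.sense();print(s['position'],s['contact_force'],s['grip_width'])
for n in('wrist','scene'):
  c=r.capture(n)
  for k,v in caps(c).items():print(n,k,*v)
  for u in comps(c,'red',300):print(n,cv2.fitEllipse(cv2.convexHull(plane(c,u,11)[:,:2].astype(np.float32))))
E
```

```text
[471.65600991 231.23497418 230.93852138] [-0.1712074  -0.58987806  0.74310331] 70.11653241025421
wrist grey [472.2 231.8] [471.8 231.7] [27. 27.] 116.1 963
wrist ((615.494873046875, 244.30679321289062), (89.51278686523438, 91.15159606933594), 5.921838760375977)
wrist ((440.9302062988281, 223.40560913085938), (44.88640213012695, 55.903411865234375), 104.4470443725586)
scene green [ 636.  -203.8] [ 636.6 -204.2] [27. 27.] 115.0 107
scene grey [470.8 231.5] [471. 231.] [27. 27.] 115.3 194
scene ((616.1168212890625, 244.5010528564453), (92.24501037597656, 95.63343811035156), 43.7419548034668)
scene ((503.19366455078125, 190.11520385742188), (38.50642013549805, 54.96855926513672), 36.178646087646484)
```

Red dish confirmed at (615.5, 244.3). The commanded pose is (471.8, 232), so the carry is +14.4, +1.2 cm.

Request:
{"method": "play_rows", "body": {"travel": [[0,0,-4],[0,0,-8],[0,0,-12],[0,0,-14.3],[0,0,-14.3]], "dr": [[0,0,0],[0,0,0],[0,0,0],[0,0,0],[0,0,0]], "hand": [7,7,7,7,7]}}

```text
t: 42.55
position: [471.2, 230.0, 86.7]
tcp_rot: [-0.7, -0.088, 0.703, -0.088]
contact_force: [1.2, 0.7, -0.1]
grip_width: 70.0
```

Request:
{"method": "play_rows", "body": {"travel": [[0,0,0],[0,0,0],[0,0,0],[0,0,0],[0,0,0]], "dr": [[0,0,0],[0,0,0],[0,0,0],[0,0,0],[0,0,0]], "hand": [2.5,2.5,2.5,2.5,2.5]}}

```text
t: 43.18
position: [472.7, 231.8, 89.8]
tcp_rot: [0.703, 0.089, -0.7, 0.089]
contact_force: [0.5, -0.9, 6.3]
grip_width: 29.4
```

Request:
{"method": "play_rows", "body": {"travel": [[0,0,0],[0,0,0.5],[0,0,1],[0,0,1.5],[0,0,2]], "dr": [[0,0,0],[0,0,0],[0,0,0],[0,0,0],[0,0,0]], "hand": [2.5,2.5,2.5,2.5,2.5]}}

```text
t: 43.8
position: [471.8, 231.5, 108.7]
tcp_rot: [-0.701, -0.089, 0.702, -0.089]
contact_force: [0.1, 0.2, -1.3]
grip_width: 29.0
```

Request:
{"method": "play_rows", "body": {"travel": [[0,0,2],[0,0,5],[0,0,8],[0,0,11],[0,0,13.5]], "dr": [[0,0,0],[0,0,0],[0,0,0],[0,0,0],[0,0,0]], "hand": [2.5,2.5,2.5,2.5,2.5]}}

```text
t: 44.42
position: [471.8, 231.5, 244.8]
tcp_rot: [0.702, 0.089, -0.701, 0.089]
contact_force: [-0.0, 0.6, -1.0]
grip_width: 29.1
```

Request:
{"method": "play_rows", "body": {"travel": [[2,0.2,0],[5.5,0.5,0],[9.5,0.8,0],[12.5,1,0],[14.4,1.2,0]], "dr": [[0,0,0],[0,0,0],[0,0,0],[0,0,0],[0,0,0]], "hand": [2.5,2.5,2.5,2.5,2.5]}}

```text
t: 45.05
position: [616.9, 243.3, 242.8]
tcp_rot: [-0.701, -0.089, 0.702, -0.089]
contact_force: [0.0, 0.1, -1.3]
grip_width: 29.5
```

Request:
{"method": "play_rows", "body": {"travel": [[0,0,0],[0,0,0],[0,0,-2],[0,0,-5],[0,0,-8]], "dr": [[0,0,0],[0,0,0],[0,0,0],[0,0,0],[0,0,0]], "hand": [2.5,2.5,2.5,2.5,2.5]}}

```text
t: 45.68
position: [615.0, 243.7, 163.3]
tcp_rot: [0.702, 0.089, -0.701, 0.089]
contact_force: [-0.1, 0.6, -1.1]
grip_width: 29.2
```

Request:
{"method": "play_rows", "body": {"travel": [[0,0,-2.5],[0,0,-4.5],[0,0,-5.8],[0,0,-6.5],[0,0,-6.5]], "dr": [[0,0,0],[0,0,0],[0,0,0],[0,0,0],[0,0,0]], "hand": [2.5,2.5,2.5,2.5,2.5]}}

```text
t: 46.3
position: [615.7, 243.6, 98.5]
tcp_rot: [-0.701, -0.089, 0.702, -0.089]
contact_force: [0.0, 1.1, -0.5]
grip_width: 29.7
```

Request:
{"method": "play_rows", "body": {"travel": [[0,0,-0.3],[0,0,-0.6],[0,0,-0.8],[0,0,-0.9],[0,0,-0.9]], "dr": [[0,0,0],[0,0,0],[0,0,0],[0,0,0],[0,0,0]], "hand": [2.5,2.5,2.5,2.5,2.5]}}

```text
t: 46.92
position: [615.9, 243.6, 89.9]
tcp_rot: [0.702, 0.089, -0.701, 0.089]
contact_force: [-0.6, 0.2, 4.1]
grip_width: 29.2
```

Release, lift, and back the arm off toward the base side for a clear view.

Request:
{"method": "play_rows", "body": {"travel": [[0,0,0],[0,0,0],[0,0,0],[0,0,0],[0,0,1]], "dr": [[0,0,0],[0,0,0],[0,0,0],[0,0,0],[0,0,0]], "hand": [7,7,7,7,7]}}

```text
t: 47.55
position: [615.3, 243.4, 98.8]
tcp_rot: [-0.701, -0.089, 0.702, -0.089]
contact_force: [-0.0, 0.0, -0.5]
grip_width: 70.0
```

Request:
{"method": "play_rows", "body": {"travel": [[0,0,3],[0,0,6],[0,0,9.5],[0,0,13.2],[0,0,14]], "dr": [[0,0,0],[0,0,0],[0,0,0],[0,0,0],[0,0,0]], "hand": [7,7,7,7,7]}}

```text
t: 48.18
position: [616.9, 243.9, 243.3]
tcp_rot: [0.704, 0.089, -0.699, 0.089]
contact_force: [0.4, 0.2, 0.0]
grip_width: 69.8
```

Request:
{"method": "play_rows", "body": {"travel": [[-3,0,0],[-7,0,0],[-11,0,0],[-15,0,0],[-19,0,0]], "dr": [[0,0,0],[0,0,0],[0,0,0],[0,0,0],[0,0,0]], "hand": [7,7,7,7,7]}}

```text
t: 48.8
position: [424.1, 243.3, 238.6]
tcp_rot: [-0.701, -0.089, 0.702, -0.089]
contact_force: [0.2, 0.4, 0.5]
grip_width: 69.6
```

Request:
{"method": "play_rows", "body": {"travel": [[-2,0,0],[-2,0,0],[-2,0,0],[-2,0,0],[-2,0,0]], "dr": [[0,0,0],[0,0,0],[0,0,0],[0,0,0],[0,0,0]], "hand": [7,7,7,7,7]}}

```text
t: 49.42
position: [406.3, 243.4, 239.0]
tcp_rot: [-0.701, -0.089, 0.702, -0.089]
contact_force: [-0.0, -1.3, -0.7]
grip_width: 70.3
```

```bash
python3 - <<'E'
from workcell import r
from h import *
s=r.sense();print(s['position'],s['contact_force'],s['grip_width'])
for n in('top','scene'):
  c=r.capture(n);cv2.imwrite(f'pics/{n}9.png',c['image'])
  for k,v in caps(c).items():print(n,k,*v,'off',(v[1]-D[k]).round(1))
  for u in comps(c,'grey',900):
    p,R=cv2.minEnclosingCircle(plane(c,u,4)[:,:2].astype(np.float32))
    if abs(p[1]+21)<40:print(n,'flask',p,R)
E
```

```text
[406.324933   243.41576417 239.00509355] [-0.00176795 -1.32342083 -0.69575707] 70.3225641459148
top red [611.3 240.6] [611.2 241. ] [26. 27.] 116.7 176 off [-4.3 -3. ]
top blue [649.3  12.7] [649.5  12.6] [28. 27.] 116.7 170 off [-3.5 -1.6]
top yellow [ 457.7 -183.1] [ 458.4 -183.6] [27. 27.] 116.9 183 off [-2.6 -1.1]
top green [ 633.7 -205.3] [ 633.9 -205.4] [27. 26.] 116.7 175 off [-3.1  0.1]
top flask (468.67437744140625, -20.936220169067383) 46.841373443603516
scene red [613.8 243.6] [614.2 243.4] [27. 27.] 114.9 173 off [-1.3 -0.6]
scene flask (1279.5294189453125, -35.854270935058594) 629.7570190429688
scene flask (485.07470703125, -52.711669921875) 80.24568939208984
scene flask (199.9862060546875, -32.48851013183594) 305.00067138671875
```

View pics/scene9.png

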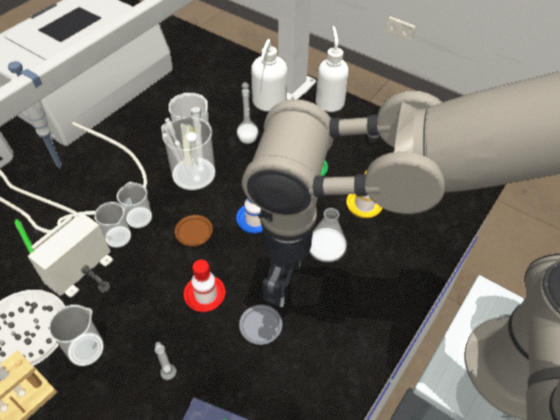

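View pics/top9.png

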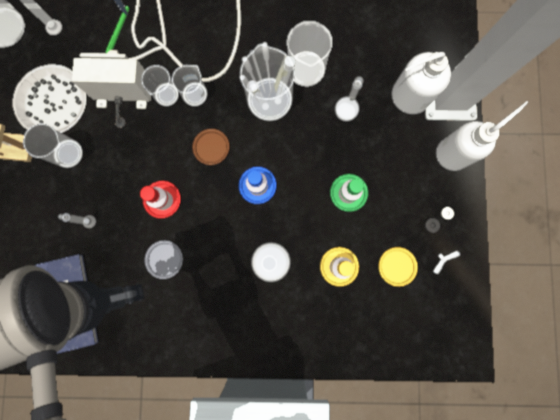

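All four caps match their dishes in the top view: red (160,199), blue (258,185), green (349,192), yellow (340,267). The flask sits at the same pixels, (271,262). The arm is clear, so I'm handing in.

```bash
python3 -c "
from workcell import r
print(r.sign_off())"
```

```text
the job is handed in; nothing more can be done
None
```

The job is handed in, with every bottle in the dish of its cap colour. It took six cap-gripped moves: blue to grey, yellow to the yellow dish, blue to the blue dish, then the same for red and green. The arm's clock stood at about 49.5 s of the 128 s allowed. Of the two yellow dishes I used the one farther to the robot's left.

**Final checks (top camera):**
- **Bottles:** the cap centres read within 5.3 mm of their dish centres, against a limit of 14 mm. The cap tops are at 116–117 mm, which is right for a bottle standing on the dish floor.
- **Flask:** it measures the same position as at the start, (468.7, -20.9) mm.
- **Gripper:** it is open and clear of everything.

**Disagreements:**
- The top camera reads cap positions about 2–4 mm lower in x than the wrist camera, and usually the scene camera too. I put this down to calibration.
- In the last picture the arm hid three of the bottles from the scene camera, so that camera confirmed only red, about 1.4 mm off centre. It had seen the other three upright in their dishes earlier.
- The scene camera's flask fit in that last check was unusable, so the flask result rests on the top view.
- The gripper reported 29 mm on the 32 mm caps throughout, but every grip held.

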